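Take the burr carrier off a coffee grinder with an unknown thread

ROBOT

A 6-joint arm with a two-finger parallel gripper is mounted at the origin on the work surface. World frame = base frame: x ahead of the robot, y to its left, z up, the work surface at z = 0. Lengths are in m, angles in rad, forces in N, time in s.
With the tool pointing down it reaches from about 0.325 to 0.75 m from the base axis. Payload 7.6 kg.
Tool frame: the origin (TCP) lies midway between the tips of the shut fingers; the grasp point (between the pads) lies 19 mm behind it (r.hold_point_z is the x of the grasp point in the tool frame, in m); x points along the fingers, z is the direction in which the jaws open and shut, and the axes are right-handed (so a half turn about x gives the same grasp; the last joint's range is limited). The gripper opens to 85 mm and grips with 20 to 120 N. Pads are 22 mm wide; open, the fingers measure 114 mm over their backs; the gripper's body (76 mm by 85 mm) begins 54 mm behind the grasp point. The pads swing forward as they close: fully open they stand 13 mm farther back than shut.
Start: joints at [1.257, 0.052, 1.401, -0, 1.689, -0.07], TCP at [0.127, 0.509, 0.231] pointing down, gripper open.
Joint ranges: [-2.9, 2.9], [-0.91, 2.17], [0.12, 2.37], [-1.06, 4.2], [0.26, 2.73], [-2.93, 2.93]. Speed limits (rad/s): [2.57, 2.57, 3.01, 3.14, 3.14, 3.14].

INTERFACE

Orientations are given as a rotation vector (axis times angle).
In Python, from station import r, get_image, workorder gives the robot as it stands.
- The arm moves only by the tool servo_tool, never from a script. Its argument "commands" is a list of rows, each a list of 4 numbers: the shift along the world's x, y, z in cm, then the turn about the world's z in degrees. In form: [[dx, dy, dz, roll], ...]. A call has 1 to 12 rows; each row shifts and turns the commanded pose from where the row before left it; what a row does not reach is not made up. A row lasts 1/10 s, in which the tool goes at most 50 mm and 8.59 degrees, less where a joint would pass 70% of its speed; a pose out of reach is approached as far as the arm can. A call is refused whole if a number of a shift passes 5 or a number of a turn 8.59, either way. A call with a gripper value outside its range is refused whole. "fingers" is the finger opening in cm, from 0 to 8.54, set as the call begins (left out, the last holds). The fingers move at their own pace and stop on an object; "newtons" is the grip in N (left out, the last holds). Time passes only in rows, so rows that do not move let the fingers close. It gives the time, the measured TCP pose, the force and the opening at its end, in the units of the state.
- r.state(): the state, without advancing time (a new reading comes with each control period).
- get_image(name): name is "scene" or "top" or "wrist"; returns a dict with "img" (480x640x3 uint8, blue, green, red), "z_map" (480x640 float32, m along the optical axis (not along the pixel's ray), 0 where there is no reading), "intrinsics" (3x3 intrinsics, pixels), "origin" and "attitude" of the camera in the world; the wrist camera has in their place "hand_eye" (4x4, takes a point from camera to tool coordinates, whose origin is the TCP and whose axes are the tool frame's). Camera axes: x right, y up, looking along -z (the intrinsics and any distortion apply to the point x, -y, -z); pixel columns grow to the right and rows downward; lengths in m; the calibration is good to about 2 mm. A picture is of the moment at which its call begins: read the wrist's pose just before it.
- workorder.sign_off(): hands the job in, once; it reports no verdict.
The state is a dict: "time": time; "joints": joint angles; "joint_velocities": joint speeds; "effort": joint torques, N m; "ee_pos": TCP position; "tool_rot": TCP orientation; "wrist_force": force on the tool from outside, world axes, zero at the start; "ft_torque": the same for the moment, N m; "grip_width": opening from 0.0 (shut) to 1.0 (fully open).
Only numpy, scipy, OpenCV 4.12 (cv2) and the standard library are available. Lean on these libraries where they do the work, as an engineer would, in place of code of your own. Each camera call takes 0.05 s, during which the arm holds its last target.

TASK

Open the coffee grinder to clean its burrs: first press the sprung pawl lever on its side down until it snaps over and stays down, then unscrew the burr carrier (the notched flange with the hopper throat) and lift it straight up off the grinder. Its thread may be left- or right-handed and nothing shows which, so try it one way and, if it will not go, the other. Finish while still holding the carrier in the gripper, level and still, about 8 cm above its seat on the grinder so that the burrs can be brushed out, with the lever still down and everything else on the bench left where it is.

Things in the scene. Friction and masses are not known exactly. Their poses are not given: they have to be found in the camera images.
- grinder: the coffee grinder, fixed to the bench: black and steel body 220 x 110 mm, flat deck 190 mm up. Origin on the burr axis at bench level; axes: -x to its front (spout, fork), +x to its rear, z up. The deck runs from 65 mm in front of the axis to 155 mm behind it and 55 mm to either side; only the carrier and the brush stand on it.
- bore (a point): the carrier's seat: centre of the round bore, level with the deck, 190 mm above the bench; axes as the grinder's. The thread in the bore is hidden under the carrier and may be of either hand. Turning the carrier loose takes under 0.2 N m; against its stop it binds and the torque keeps rising until the grip slips.
- carrier_grip (a point): the burr carrier (loose, aluminium, 0.33 to 0.53 kg): smooth round upright throat, 54 mm diameter, to be gripped from above, on a 10 mm thick flange, 86 mm across, with 12 teeth. Point on its axis: 32 mm above the seat when screwed home, 22 mm above the flange's top, 14 mm below the throat's rim. Skirt and three lugs reach 17 mm below the flange.
- carrier_flange (a point): centre of the flange's underside, on the carrier's axis (the seat when home). Three-start coarse thread: turned the tightening way it stops dead within 7 degrees; the loosening way it turns freely, climbs 4 mm, comes free to lift from about 70 degrees on and meets a stop at about 100. With the lever up, the lever's nose stands in a notch and it cannot turn over 4 degrees.
- pawl_pad (a point): centre of the top of the lever's pad, a black ribbed plate 26 x 24 mm on the grinder's right side (its -y), 108 mm from the bore's axis and 3 mm below the deck when up. Pressed straight down from above, it goes down 18 mm (and 5 mm outwards) to its stop.
- pawl (a joint): angle of the sprung pawl lever: 0 up (nose locked in the flange's notch), 0.36 rad fully down (nose swung 8 mm clear of the teeth, its top 17 mm above the deck). About 8 N on the pad starts it; it springs back if let go before 0.24 rad (about 11 mm) and beyond that snaps over to its stop and stays down by itself.
- hopper_c (a point): bystander, to be left alone: bean hopper taken off the grinder, amber, standing upside down on its 132 mm lid, 155 mm tall; point half-way up its axis
- portafilter_c (a point): bystander, to be left alone: steel filter holder, 70 mm head 40 mm high with a 165 mm black handle along its +x; point in the head, half-way up
- tamper_c (a point): bystander, to be left alone: steel tamper, 58 mm foot, 88 mm tall; point half-way up
- jug_c (a point): bystander, to be left alone: steel milk jug with a handle, 86 mm wide, 105 mm tall; point half-way up
- cup_c (a point): bystander, to be left alone: white cup, 68 mm wide, 62 mm tall; point half-way up
- spare_burr_c (a point): bystander, to be left alone: spare burr, a dark steel ring 58 mm across, 10 mm high; point at its centre
- brush_c (a point): bystander, to be left alone: cleaning brush, 150 mm long, lying across the rear of the grinder's deck; point near its middle
Mind the look-alikes: they are no part of the job. Leave any blue or orange look-alike of the part that bears carrier_grip alone.

How it is judged:
On the way, in this order (a step that is already met when the one before it is completed fails the run):
1. the pawl lever is pressed over and stays down, the carrier still in its seat (value of joint pawl above 0.32 rad and z of carrier_grip in the frame of bore below 0.04 m), for 0.2 s.
2. the carrier is unscrewed and lifted out of the bore (z of carrier_grip in the frame of bore above 0.057 m), for 0.1 s.
At the end, for the whole second after the job is handed in: the gripper still holds the carrier (over 2 N), level within 17 degrees and still (under 3 cm/s), raised 4 to 15 cm above its seated height and within 6 cm of the bore's axis, not touching the grinder; the lever is down (over 0.32 rad) (z of carrier_grip in the frame of bore between 0.072 and 0.182 m and horizontal distance between carrier_grip and bore below 0.06 m and angle between carrier_grip's own z axis and vertical below 0.3 rad and contact force between carrier and the fingers above 2 N and contact force between carrier and grinder below 0.1 N and linear speed of carrier below 0.03 m/s and value of joint pawl above 0.32 rad); the arm keeps its last pose, push and grip.
It fails at once if a bystander is moved by more than 3 cm (distance of any of hopper_c, portafilter_c, tamper_c, jug_c, cup_c, spare_burr_c, brush_c from where it was at the start of the episode above 0.03 m).
It also fails if it takes over 54 s, if anything falls off the work surface, if the arm or the gripper's body presses on something with over 40 N, if the wrist force passes 120 N, or if a joint passes its speed limit or range.

## Working session

There is one attempt and no reset: what is moved stays moved. The work goes in short steps, Python scripts to look and compute and a tool call to move; the robot and the scene stay as the last step left them, time stands still between calls to the robot, and variables do not carry over. Pictures are saved under pics/ and viewed, and the job is handed in when it is done.

Besides the shell and the picture viewer there is one more tool, called after "Call:" as name(argument=value, ...) on one line, values as JSON. servo_tool: Moves the arm, as the interface text tells. Its arguments: {"type":"object","properties":{"commands":{"type":"array"},"fingers":{"type":"number"},"newtons":{"type":"number"}},"required":["commands"]}

```bash
ls; mkdir -p pics; cat > h.py <<'E'
import numpy as np,cv2
from station import r,get_image,workorder
from scipy.spatial.transform import Rotation as R
def cloud(d):
    z=d["z_map"];K=np.array(d["intrinsics"]);v,u=np.mgrid[0:480,0:640]
    P=np.stack([(u-K[0,2])/K[0,0]*z,-(v-K[1,2])/K[1,1]*z,-z],-1)
    A=np.array(d["attitude"])
    A=A if A.shape==(3,3) else R.from_rotvec(A).as_matrix()
    return P@A.T+np.array(d["origin"])
E
python3 - <<'E'
from h import *
print(r.state())
for n in("scene","top","wrist"):
    d=get_image(n);cv2.imwrite(f"pics/{n}0.png",d["img"])
    print(n,{k:v for k,v in d.items() if k not in("img","z_map")})
    if n!="wrist":np.save(n+"0.npy",cloud(d))
E
```

```text
pics
{'time': 0.0, 'joints': array([ 1.25669336e+00,  5.28461193e-02,  1.40174338e+00, -7.24716609e-06,
        1.68860431e+00, -7.02704939e-02]), 'joint_velocities': array([-0.00221126,  0.00085257,  0.00159081, -0.00038785,  0.00066787,
        0.00067913]), 'effort': array([ 1.37941493e-03, -3.81655955e+01, -3.60193241e+01,  8.52842413e-05,
        6.04991452e-03,  3.79602355e-06]), 'ee_pos': array([0.12661676, 0.50918606, 0.23045812]), 'tool_rot': array([-1.02867191,  1.31608703,  1.02716799]), 'wrist_force': array([ 0.35207695,  1.15747321, -0.50038928]), 'ft_torque': array([ 0.02861213, -0.02244665,  0.04320163]), 'grip_width': 0.9989090140449185}
scene {'intrinsics': array([[574.25100737,   0.        , 331.00742422],
       [  0.        , 574.25100737, 237.26348809],
       [  0.        ,   0.        ,   1.        ]]), 'origin': array([ 1.34974909, -0.20840867,  1.02589245]), 'attitude': array([0.68377331, 0.50779953, 1.23323807])}
top {'intrinsics': array([[497.07633706,   0.        , 316.35074622],
       [  0.        , 497.07633706, 232.33685977],
       [  0.        ,   0.        ,   1.        ]]), 'origin': array([0.44950416, 0.02485242, 1.19746561]), 'attitude': array([ 0.07768611, -0.03349269, -1.54663039])}
wrist {'intrinsics': array([[421.04596092,   0.        , 315.49112072],
       [  0.        , 421.04596092, 237.50878169],
       [  0.        ,   0.        ,   1.        ]]), 'hand_eye': array([[ 2.49343857e-04,  2.95238487e-01, -9.55423557e-01,
        -1.42910361e-01],
       [-3.59216786e-04,  9.55423552e-01,  2.95238391e-01,
         7.64722440e-02],
       [ 9.99999904e-01,  2.69588300e-04,  3.44283614e-04,
         1.45358567e-03],
       [ 0.00000000e+00,  0.00000000e+00,  0.00000000e+00,
         1.00000000e+00]])}
```

View pics/scene0.png

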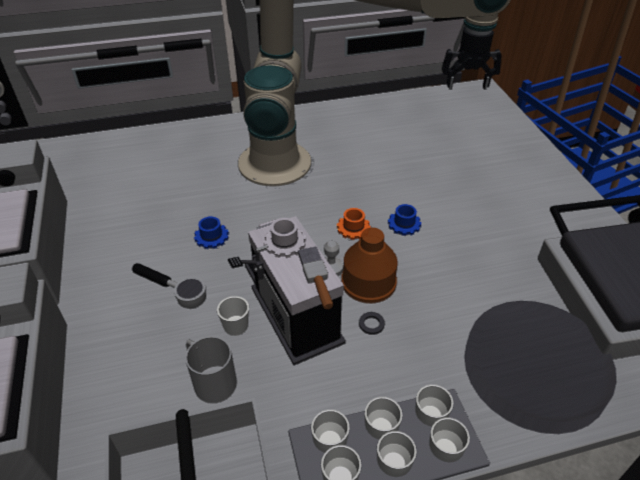

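View pics/top0.png

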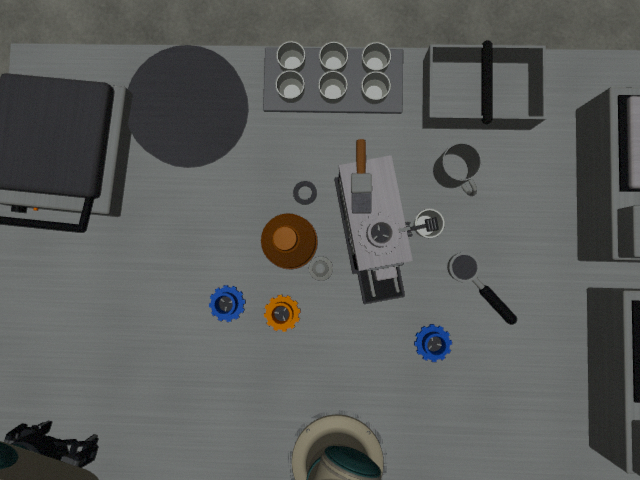

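The top view shows the carrier at about (380,233), the pawl pad at about (432,224), and the brush lying on the rear of the deck. Next I'll measure them.

```bash
python3 - <<'E'
from h import *
P=np.load("top0.npy")
im=cv2.imread("pics/top0.png")
cv2.imwrite("pics/crop_top.png",cv2.resize(im[130:310,310:490],None,fx=3.3,fy=3.3,interpolation=cv2.INTER_CUBIC))
z=P[...,2]
reg=np.zeros(z.shape,bool);reg[140:310,325:450]=1
h,e=np.histogram(z[reg],bins=np.arange(0,.3,.005))
for a,b in zip(h,e):
    if a>20: print(round(b,3),a)
deck=reg&(abs(z-.19)<.006)
c=cv2.minAreaRect(P[deck][:,:2].astype(np.float32)*1000);print("deck",c,cv2.boxPoints(c))
rim=reg&(z>.225)&(z<.25);rim[:200]=0
print("rim",rim.sum(),cv2.minEnclosingCircle(P[rim][:,:2].astype(np.float32)*1000),P[rim].mean(0),np.median(P[rim][:,2]))
fl=reg&(z>.196)&(z<.206);fl[:205]=0
print("fl",fl.sum(),cv2.minEnclosingCircle(P[fl][:,:2].astype(np.float32)*1000))
for v in range(210,240,2): print(v,[int(1000*z[v,u]) for u in range(400,446,2)])
E
```

```text
0.0 3717
0.005 174
0.01 491
0.015 768
0.02 102
0.025 35
0.03 55
0.035 42
0.04 52
0.045 50
0.05 49
0.055 109
0.06 115
0.065 33
0.07 29
0.075 95
0.08 98
0.085 46
0.09 22
0.095 36
0.1 53
0.105 27
0.12 29
0.125 54
0.13 51
0.135 68
0.16 29
0.165 56
0.17 233
0.175 78
0.18 145
0.185 2675
0.19 1036
0.195 534
0.2 613
0.205 792
0.21 139
0.22 37
0.225 40
0.23 159
0.235 118
deck ((568.6467895507812, -96.1466293334961), (226.38800048828125, 174.54949951171875), 12.015168190002441) [[ 439.76456   -34.34751 ]
 [ 476.10062  -205.07309 ]
 [ 697.52905  -157.94574 ]
 [ 661.193      12.779831]]
rim 317 ((520.1691284179688, -72.58673095703125), 27.044761657714844) [ 0.5206679  -0.07289248  0.23369424] 0.23419703706006179
fl 963 ((540.9603881835938, -71.10821533203125), 63.502071380615234)
210 [188, 190, -2, -1, -5, 0, -1, -3, 0, -1, -1, 2, 58, 58, 56, 58, 65, 62, -3, 0, 2, 0, -3]
212 [190, 187, 3, 1, -2, -2, 1, -6, 0, -3, 58, 63, 49, 38, 39, 45, 47, 50, 65, 63, 0, 1, 0]
214 [188, 186, 2, -1, -2, 1, 0, 0, 3, 60, 55, 28, 16, 16, 22, 25, 29, 40, 51, 59, 60, -4, -2]
216 [191, 189, -2, -2, -1, 4, 0, 2, -4, 62
[... 466 characters left out ...]
9, 166, 167, -3, 2, 168, 171, 174, 179, 178, 183, 185, 183, 182, 186, 188, 188, 30, 41, 56, -1]
228 [187, 198, 201, 200, 202, 196, 171, 171, 174, 174, 178, 178, 1, 179, 185, 179, 184, 185, 186, 185, 49, 59, -1]
230 [199, 200, 199, 199, 199, 164, 167, -5, 48, 60, -1, 7, -3, 5, 184, 183, 182, 185, 24, 43, 58, 62, 0]
232 [191, 189, 189, 187, 164, 166, 0, -2, 16, 57, 65, 0, 8, 5, 2, 3, 3, 18, 36, 51, 65, -4, 0]
234 [1197, 186, 188, 187, 169, 169, 169, 0, -2, 15, 60, 59, 3, 4, 7, 9, 23, 42, 59, 63, 0, -2, 0]
236 [197, 189, 189, 187, 168, 168, 0, 1, -2, 0, 1197, 40, 63, 59, 62, 58, 59, 61, 58, -4, 3, -2, 0]
238 [188, 187, 188, 188, 158, 1, 0, 0, -3, -2, 0, 0, 1, -5, -2, 2, -5, 2, -2, 0, 6, -1, -2]
```

View pics/crop_top.png

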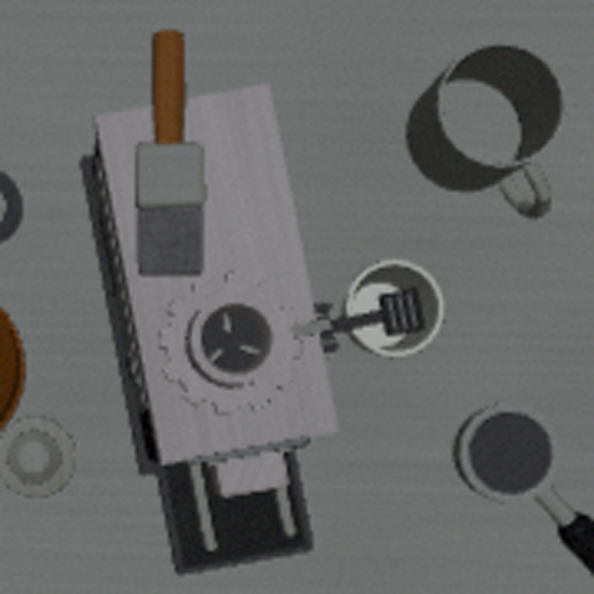

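```bash
python3 - <<'E'
from h import *
P=np.load("top0.npy");z=P[...,2]
m=np.zeros(z.shape,bool);m[214:234,420:442]=1
m&=(z>.172)&(z<.196)
print("pad top",m.sum(),P[m].mean(0),np.median(P[m],0),cv2.minAreaRect(P[m][:,:2].astype(np.float32)*1000))
Q=np.load("scene0.npy");zz=Q[...,2];
for lo,hi in((.17,.195),(.195,.206),(.228,.242)):
    c=(zz>lo)&(zz<hi)
    if lo==.17:
        k=c&(np.hypot(Q[...,0]-.54,Q[...,1]+.178)<.03)
    else: k=c&(np.hypot(Q[...,0]-.52,Q[...,1]+.073)<.05)
    print(lo,k.sum(),Q[k].mean(0),cv2.minEnclosingCircle(Q[k][:,:2].astype(np.float32)*1000), np.argwhere(k).mean(0))
# deck edges: left/right sides angle, top cam
for name,P in(("top",np.load("top0.npy")),("scene",Q)):
    z=P[...,2]
    k=(abs(z-.19)<.006)&(np.hypot(P[...,0]-.55,P[...,1]+.07)<.12)&(np.hypot(P[...,0]-.5425,P[...,1]+.178)>.04)
    k=cv2.morphologyEx(k.astype(np.uint8),cv2.MORPH_OPEN,np.ones((5,5)))>0
    print(name,cv2.minAreaRect(P[k][:,:2].astype(np.float32)*1000))
# brush
P=np.load("top0.npy");z=P[...,2]
k=(z>.197)&(np.hypot(P[...,0]-.52,P[...,1]+.0726)>.05)&(np.hypot(P[...,0]-.52,P[...,1]+.0726)<.2)&(z<.24)
d=np.hypot(P[k][:,0]-.52,P[k][:,1]+.0726);print("brush",d.min(),np.percentile(d,5),P[k][d<np.percentile(d,5)].mean(0),P[k][:,2].max())
s=r.state();M=R.from_rotvec(s["tool_rot"]).as_matrix();print("x,z axes",M[:,0],M[:,2],np.degrees(np.arctan2(M[1,2],M[0,2])),r.hold_point_z)
E
```

```text
pad top 175 [ 0.54212789 -0.17647623  0.18484873] [ 0.54134688 -0.17679197  0.18518175] ((541.583251953125, -173.5272674560547), (25.58612823486328, 34.3730583190918), 12.226973533630371)
0.17 157 [ 0.54593754 -0.17244417  0.18488344] ((545.810546875, -169.39634704589844), 22.800945281982422) [262.03184713 237.30573248]
0.195 520 [ 0.53705985 -0.07405205  0.19987935] ((521.7261352539062, -74.51188659667969), 48.02986145019531) [244.84230769 284.27692308]
0.228 316 [ 0.52422266 -0.07009477  0.23397121] ((523.8521728515625, -68.58668518066406), 28.92170524597168) [228.06012658 284.09810127]
top ((558.9696044921875, -65.52655792236328), (220.20494079589844, 110.61888122558594), 12.006875991821289)
scene ((559.535888671875, -63.11932373046875), (216.6088104248047, 111.70988464355469), 12.150917053222656)
brush 0.05003461437747079 0.05843189301528056 [ 0.55882374 -0.06553164  0.20461718] 0.21409605654494523
x,z axes [-3.65501936e-04 -1.07970362e-03 -9.99999350e-01] [ 0.24140872  0.97042287 -0.00113601] 76.0302917667376 -0.0187
```

Call:
servo_tool(commands=[[0,0,4,0],[0,0,4,0],[1,-2,4,-5],[2.3,-3.8,0,-6.5],[2.3,-3.8,0,-6.5],[2.3,-3.8,0,-6.5],[2.3,-3.8,0,-6.5],[2.3,-3.8,0,-6.5],[2.3,-3.8,0,-6.5],[2.3,-3.8,0,-6.5],[2.3,-3.8,0,-6.5],[2.3,-3.8,0,-6.5]], fingers=0, newtons=60)

```text
time: 1.35
ee_pos: [0.3441, 0.1458, 0.3513]
tool_rot: [-0.168, 1.564, 0.168]
wrist_force: [-0.3, 0.4, 0.7]
grip_width: 0.0
```

Call:
servo_tool(commands=[[2.3,-3.8,0,-6.5],[2.3,-3.8,0,-6.5],[2.3,-3.8,0,-6.5],[2.3,-3.8,0,-6.5],[2.3,-3.8,0,-6.5],[2.3,-3.8,0,-6.5],[2.3,-3.8,0,-6.5],[1.5,-2,0,-6.5],[0,0,0,0],[0,0,0,0]])

```text
time: 2.35
ee_pos: [0.5197, -0.1386, 0.3507]
tool_rot: [0.539, 1.504, -0.538]
wrist_force: [-0.7, -0.4, -1.0]
grip_width: 0.0
```

```bash
cat >> h.py <<'E'
def wcloud(d,s):
    T=R.from_rotvec(s["tool_rot"]).as_matrix();H=np.array(d["hand_eye"])
    e=dict(d);e["attitude"]=T@H[:3,:3];e["origin"]=T@H[:3,3]+s["ee_pos"];return cloud(e)
def yaw(s):
    M=R.from_rotvec(s["tool_rot"]).as_matrix();return np.degrees(np.arctan2(M[1,2],M[0,2]))
E
python3 - <<'E'
from h import *
s=r.state();d=get_image("wrist");cv2.imwrite("pics/w1.png",d["img"]);P=wcloud(d,s);np.save("w1.npy",P)
print(s["time"],s["ee_pos"],yaw(s),s["joints"],s["wrist_force"])
cv2.imwrite("pics/s1.png",get_image("scene")["img"])
E
```

```text
2.35 [ 0.51965394 -0.13858428  0.35069428] -39.423348557246676 [-3.29373097e-01  9.86045778e-02  1.11601057e+00  1.80061272e-04
  1.92836340e+00  3.58756819e-01] [-0.66145437 -0.42950844 -0.96645838]
```

View pics/w1.png

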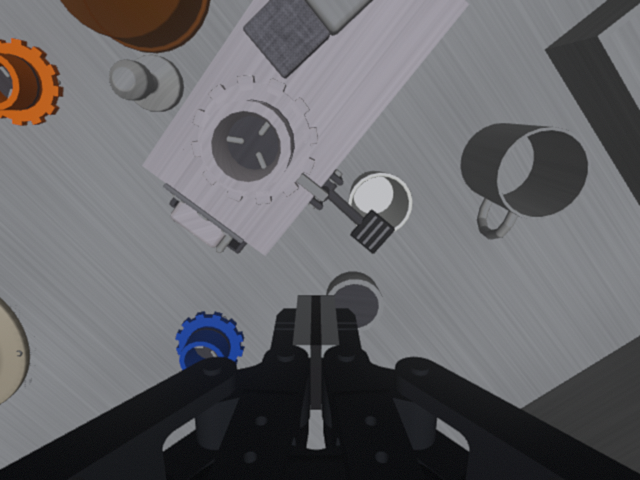

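The wrist view shows the carrier throat at about (252,142) and the pad at about (372,232), both clear.

```bash
python3 - <<'E'
from h import *
P=np.load("w1.npy");z=P[...,2];v,u=np.mgrid[0:480,0:640]
k=(np.hypot(u-372,v-232)<30)&(z>.17)&(z<.2)
im=cv2.imread("pics/w1.png")
# pad proper: plate part
print("pad",k.sum(),np.median(P[k],0),cv2.minAreaRect(P[k][:,:2].astype(np.float32)*1000))
kk=k&(np.hypot(P[...,0]-.52,P[...,1]+.0726)>.09);print("outer",np.median(P[kk],0),P[kk].mean(0),cv2.minAreaRect(P[kk][:,:2].astype(np.float32)*1000))
k=(np.hypot(u-252,v-142)<70)&(z>.229)&(z<.242)
print("rim",k.sum(),np.median(P[k][:,2]),cv2.minEnclosingCircle(P[k][:,:2].astype(np.float32)*1000),cv2.fitEllipse(P[k][:,:2].astype(np.float32)*1000))
k=(np.hypot(u-252,v-142)<90)&(z>.196)&(z<.204);Q=P[k];Q=Q[np.hypot(Q[:,0]-.52,Q[:,1]+.0726)<.048]
print("fl",k.sum(),cv2.minEnclosingCircle(Q[:,:2].astype(np.float32)*1000))
E
```

```text
pad 1211 [ 0.54169993 -0.17381434  0.18668838] ((541.3294677734375, -170.9525909423828), (26.20461082458496, 33.44747543334961), 11.883637428283691)
outer [ 0.54238212 -0.17461117  0.18684643] [ 0.54257753 -0.1746179   0.18669237] ((541.9491577148438, -173.89747619628906), (26.20461082458496, 27.428701400756836), 11.883637428283691)
rim 3234 0.23609676949041625 ((519.8712768554688, -69.5363998413086), 27.094337463378906) ((520.416259765625, -69.60577392578125), (47.17161560058594, 47.5948600769043), 78.6423568725586)
fl 6785 ((521.18701171875, -73.2517318725586), 46.99184799194336)
```

Call:
servo_tool(commands=[[1.2,-2.0,-2.5,0],[1.1,-1.85,-4,0],[0,0,-4,0],[0,0,-3,0],[0,0,-1,0],[0,0,0,0],[0,0,0,0]])

```text
time: 3.15
ee_pos: [0.5434, -0.1768, 0.2089]
tool_rot: [0.538, 1.499, -0.538]
wrist_force: [-0.1, -0.0, -0.2]
grip_width: 0.002
```

```bash
python3 - <<'E'
from h import *
s=r.state();d=get_image("wrist");cv2.imwrite("pics/w2.png",d["img"][100:])
print(s["time"],s["ee_pos"],yaw(s),s["wrist_force"])
E
```

```text
3.15 [ 0.5433884  -0.17677228  0.20885455] -39.41174552237988 [-0.1499581  -0.0173816  -0.23274375]
```

View pics/w2.png

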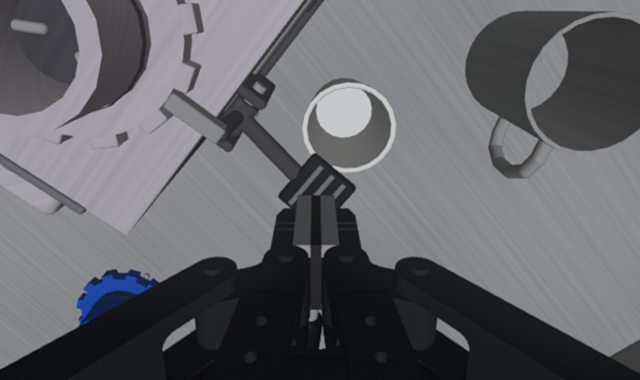

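The shut fingertips are over the pad (about (315,185) in the cropped picture). Pressing down now.

Call:
servo_tool(commands=[[0,0,-0.7,0],[0,0,-0.7,0],[0,0,-0.4,0],[0,0,-0.4,0],[0,0,-0.4,0],[0,0,-0.3,0],[0,0,0,0]])

```text
time: 3.9
ee_pos: [0.5429, -0.1775, 0.1775]
tool_rot: [0.539, 1.501, -0.54]
wrist_force: [0.6, -1.9, 3.0]
grip_width: 0.0
```

Call:
servo_tool(commands=[[0,0,-0.3,0],[0,0,-0.3,0],[0,0,-0.2,0],[0,0,0,0],[0,0,0,0]])

```text
time: 4.4
ee_pos: [0.5428, -0.1767, 0.1708]
tool_rot: [0.539, 1.502, -0.539]
wrist_force: [-3.2, 1.4, 11.6]
grip_width: -0.005
```

```bash
python3 - <<'E'
from h import *
s=r.state();d=get_image("wrist");cv2.imwrite("pics/w3.png",d["img"][100:])
print(s["time"],s["ee_pos"],yaw(s),s["wrist_force"])
E
```

```text
4.4 [ 0.54276072 -0.17673624  0.17083244] -39.447733640964415 [-3.20195519  1.3622553  11.57606447]
```

View pics/w3.png

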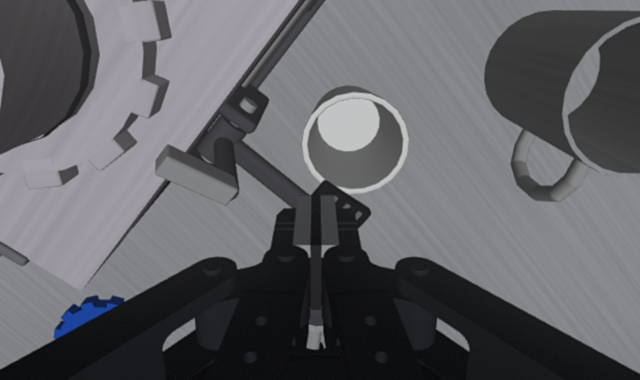

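The nose (about (195,170)) has swung clear of the teeth, and the contact force is 12 N, so the lever seems to be at its stop. I'll press slightly more, then back off and check that it stays down.

Call:
servo_tool(commands=[[0,0,-0.2,0],[0,0,-0.1,0],[0,0,0,0],[0,0,2,0],[0,0,4,0],[0,0,4,0],[-1,2,3,0],[-1,2,2,0],[0,0,0,0],[0,0,0,0]])

```text
time: 5.45
ee_pos: [0.5227, -0.1368, 0.3154]
tool_rot: [0.538, 1.504, -0.539]
wrist_force: [1.0, 0.2, -0.3]
grip_width: -0.002
```

```bash
python3 - <<'E'
from h import *
s=r.state();d=get_image("wrist");cv2.imwrite("pics/w4.png",d["img"]);P=wcloud(d,s)
print(s["time"],s["ee_pos"],yaw(s),s["wrist_force"],s["joints"])
z=P[...,2]
k=(np.hypot(P[...,0]-.5435,P[...,1]+.18)<.02)&(z>.14)&(z<.2);k[320:]=0
print("pad",k.sum(),np.median(P[k],0))
k=(np.hypot(P[...,0]-.52,P[...,1]+.071)<.04)&(z>.229)&(z<.242)
print("rim",np.median(P[k][:,2]),cv2.minEnclosingCircle(P[k][:,:2].astype(np.float32)*1000))
E
```

```text
5.45 [ 0.52271778 -0.13678707  0.31543327] -39.418730698404346 [ 1.02131986  0.18852432 -0.32717955] [-3.24265829e-01  9.41844720e-02  1.19064191e+00 -5.11116017e-05
  1.85755513e+00  3.63706253e-01]
pad 1221 [ 0.54287096 -0.17836959  0.16960431]
rim 0.2360683884791575 ((519.8045043945312, -69.63542938232422), 27.12765884399414)
```

View pics/w4.png

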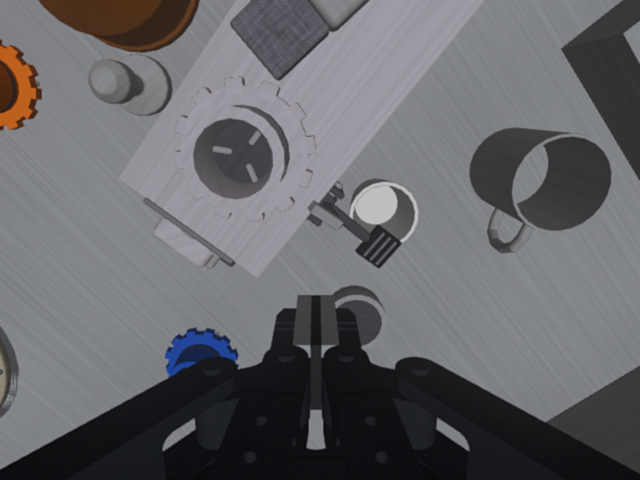

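Lever stays down (pad at 0.170, 17 mm below its up position). Now the carrier.

Call:
servo_tool(commands=[[-0.1,3,0,0],[-0.2,3.7,0,0],[0,0,-3,0],[0,0,-3,0],[0,0,0,0]], fingers=7.2)

```text
time: 6.0
ee_pos: [0.5178, -0.0699, 0.2496]
tool_rot: [0.539, 1.514, -0.541]
wrist_force: [0.2, -0.1, -1.6]
grip_width: 0.835
```

```bash
python3 - <<'E'
from h import *
s=r.state();d=get_image("wrist");cv2.imwrite("pics/w5.png",d["img"])
print(s["time"],s["ee_pos"],yaw(s),s["grip_width"])
E
```

```text
6.0 [ 0.51776964 -0.06989603  0.24962894] -39.48256194544685 0.8348865077842141
```

View pics/w5.png

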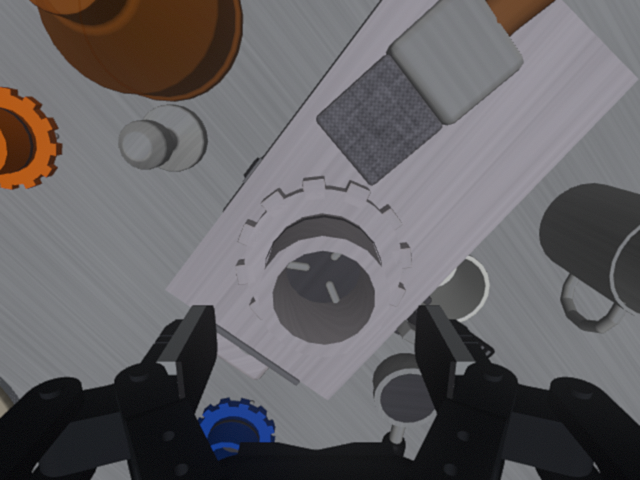

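Call:
servo_tool(commands=[[0.1,0,-2,0],[0,0,-2,0],[0,0,-1,0],[0,0,-0.4,0],[0,0,0,0]])

```text
time: 6.55
ee_pos: [0.5209, -0.0702, 0.2028]
tool_rot: [0.539, 1.502, -0.539]
wrist_force: [0.6, 1.3, 0.2]
grip_width: 0.841
```

Call:
servo_tool(commands=[[0,0,0,0],[0,0,0,0],[0,0,0,0],[0,0,0,0],[0,0,0,0],[0,0,0,0],[0,0,0,0]], fingers=4.0, newtons=50)

```text
time: 7.25
ee_pos: [0.5215, -0.0703, 0.204]
tool_rot: [0.539, 1.499, -0.539]
wrist_force: [1.8, -2.3, 6.0]
grip_width: 0.619
```

```bash
python3 - <<'E'
from h import *
s=r.state();d=get_image("wrist");cv2.imwrite("pics/w6.png",d["img"])
print(s["time"],s["ee_pos"],yaw(s),s["grip_width"],s["wrist_force"],s["ft_torque"])
E
```

```text
7.25 [ 0.52147114 -0.07031727  0.20397724] -39.47826529214976 0.6191022942965543 [ 1.78318282 -2.33881897  5.98678751] [-0.13229312 -0.1140494   0.02093608]
```

View pics/w6.png

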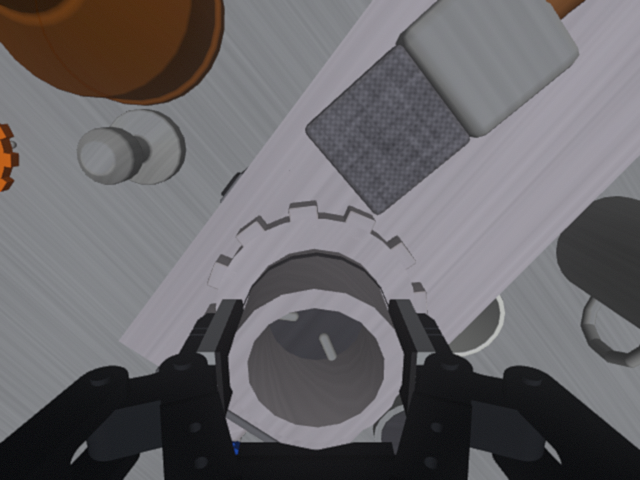

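Gripped: the opening is about 53 mm and the throat sits between the pads. I'll try counter-clockwise first, in small turns, watching the torque.

Call:
servo_tool(commands=[[0,0,0.1,2],[0,0,0,2],[0,0,0,2],[0,0,0,2],[0,0,0,2],[0,0,0,0]])

```text
time: 7.9
ee_pos: [0.5203, -0.0727, 0.204]
tool_rot: [0.403, 1.531, -0.411]
wrist_force: [-2.7, -9.8, 3.2]
grip_width: 0.618
```

```bash
python3 - <<'E'
from h import *
s=r.state();d=get_image("wrist");cv2.imwrite("pics/w7.png",d["img"])
print(s["time"],s["ee_pos"],yaw(s),s["grip_width"],s["wrist_force"],s["ft_torque"])
E
```

```text
7.9 [ 0.52028355 -0.0727295   0.20402468] -29.752546965205116 0.6181736425264308 [-2.66270264 -9.75043977  3.1659777 ] [-1.69880815  0.50026099 -1.5906419 ]
```

View pics/w7.png

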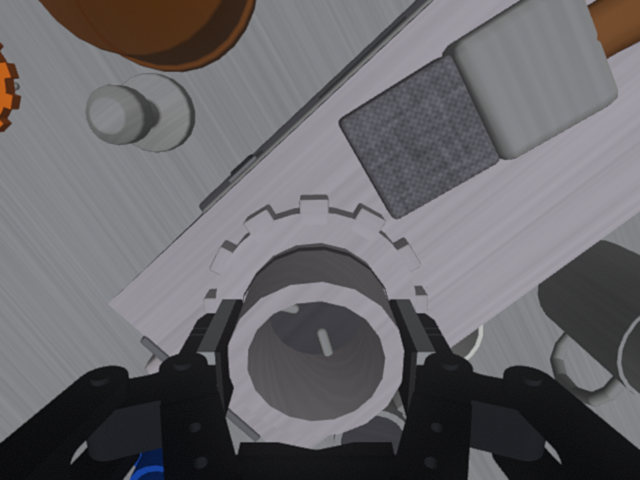

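Torque rose to −1.6 N·m over about 10°, so that's the stop. The thread must be left-handed, so I'll turn clockwise.

Call:
servo_tool(commands=[[0,0,0,-4],[0,0,0,-4],[0,0.1,0,-4],[0,0.1,0.01,-4],[0,0,0.02,-4],[0,0,0.02,-4],[0,0,0.02,-4],[0,0,0.02,-4],[0,0,0,0]])

```text
time: 8.85
ee_pos: [0.5196, -0.07, 0.2051]
tool_rot: [0.834, 1.403, -0.842]
wrist_force: [-5.5, -8.6, 5.9]
grip_width: 0.617
```

```bash
python3 - <<'E'
from h import *
s=r.state();d=get_image("wrist");cv2.imwrite("pics/w8.png",d["img"])
print(s["time"],s["ee_pos"],yaw(s),s["grip_width"],s["wrist_force"],s["ft_torque"])
E
```

```text
8.85 [ 0.51962019 -0.06995959  0.20506737] -61.675340700778854 0.6168859757355748 [-5.52503314 -8.55843048  5.92424799] [-1.49971345  1.11037703  0.06711745]
```

View pics/w8.png

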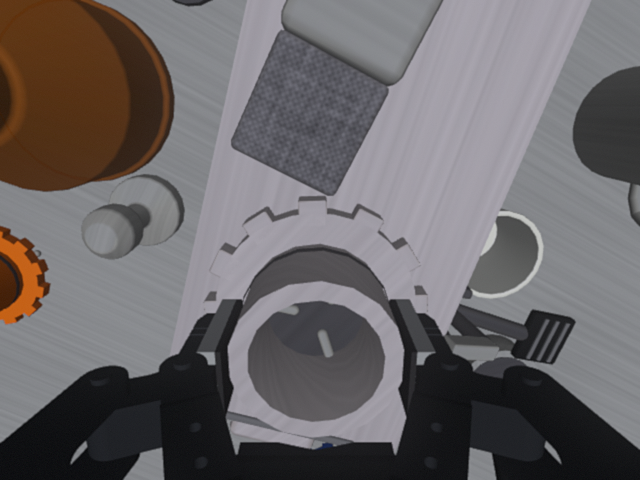

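It turns freely clockwise (Tz 0.07). Continuing.

Call:
servo_tool(commands=[[-0.05,-0.1,0.02,-5],[0,0,0.02,-5],[0,0,0.02,-5],[0,0,0.02,-5],[0,0,0.02,-5],[0,0,0.02,-5],[0,0,0.02,-5],[0,0,0.02,-5],[0,0,0.02,-5],[0,0,0.02,-5],[0,0,0,0]])

```text
time: 10.0
ee_pos: [0.5202, -0.0689, 0.2073]
tool_rot: [1.482, 1.006, -1.481]
wrist_force: [-1.0, 0.2, 4.9]
grip_width: 0.618
```

```bash
python3 - <<'E'
from h import *
s=r.state();d=get_image("wrist");cv2.imwrite("pics/w9.png",d["img"])
print(s["time"],s["ee_pos"],yaw(s),s["grip_width"],s["wrist_force"],s["ft_torque"])
E
```

```text
10.0 [ 0.52017737 -0.06889913  0.20727645] -111.60324383271198 0.6178742687679144 [-1.02029771  0.15371427  4.85359617] [ 0.03467919  0.26608844 -0.15186494]
```

View pics/w9.png

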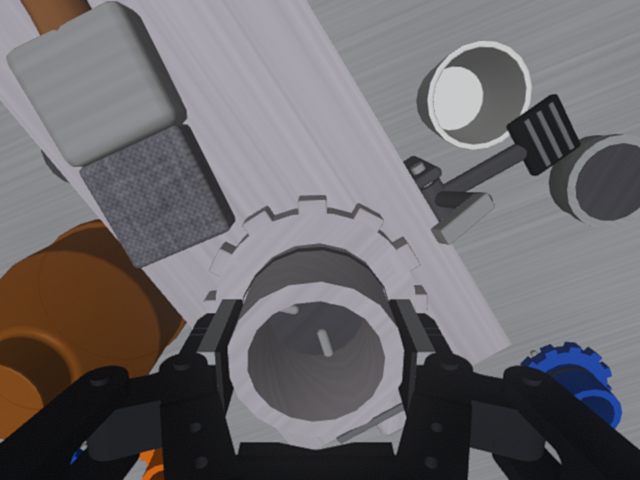

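Now about 75–80° loose and still free. A little more turn, then a gentle test lift.

Call:
servo_tool(commands=[[0,0,0.03,-4],[0,0,0.03,-4],[0,0,0.03,0],[0,0,0.2,0],[0,0,0.2,0],[0,0,0.2,0],[0,0,0,0]])

```text
time: 10.75
ee_pos: [0.5201, -0.069, 0.2129]
tool_rot: [1.576, 0.921, -1.578]
wrist_force: [-0.4, 0.1, -4.4]
grip_width: 0.619
```

The wrist now carries only −4.4 N, about the carrier's weight, so it's free. Lifting.

Call:
servo_tool(commands=[[0,0,0.5,0],[0,0,1,0],[0,0,1.2,0],[0,0,1.5,0],[0,0,1.5,0],[0,0,1,0],[0,0,0.5,0],[0,0,0,0],[0,0,0,0],[0,0,0,0],[0,0,0,0],[0,0,0,0]])

```text
time: 11.95
ee_pos: [0.5201, -0.069, 0.2847]
tool_rot: [1.577, 0.921, -1.578]
wrist_force: [0.6, 0.3, -4.7]
grip_width: 0.617
```

```bash
python3 - <<'E'
from h import *
s=r.state();d=get_image("wrist");cv2.imwrite("pics/w10.png",d["img"]);P=wcloud(d,s);z=P[...,2]
print(s["time"],s["ee_pos"],yaw(s),s["grip_width"],s["wrist_force"],s["joint_velocities"])
k=(np.hypot(P[...,0]-.5435,P[...,1]+.18)<.02)&(z>.14)&(z<.2)
print("pad",k.sum(),np.median(P[k],0))
k=(np.hypot(P[...,0]-.52,P[...,1]+.07)<.04)&(z>.29)&(z<.34)
print("rim",k.sum(),np.median(P[k][:,2]),cv2.minEnclosingCircle(P[k][:,:2].astype(np.float32)*1000))
k=(np.hypot(P[...,0]-.52,P[...,1]+.07)<.05)&(z>.255)&(z<.29);Q=P[k]
print("flange",k.sum(),np.median(Q[:,2]),np.linalg.lstsq(np.c_[Q[:,:2],np.ones(len(Q))],Q[:,2],rcond=None)[0])
cv2.imwrite("pics/s10.png",get_image("scene")["img"]);d=get_image("top");cv2.imwrite("pics/t10.png",d["img"])
E
```

```text
11.95 [ 0.52011055 -0.06895164  0.28471171] -119.46711021907215 0.6173320357821013 [ 0.63490206  0.33071885 -4.72524651] [-0.00043959 -0.0017636  -0.00210511  0.00041136 -0.00067112  0.0003511 ]
pad 2047 [ 0.543181   -0.17879378  0.16952589]
rim 28836 0.3159237926907168 ((524.070556640625, -72.3135986328125), 39.70196533203125)
flange 16382 0.2813116140810058 [-0.08346541  0.04765936  0.33013129]
```

View pics/w10.png

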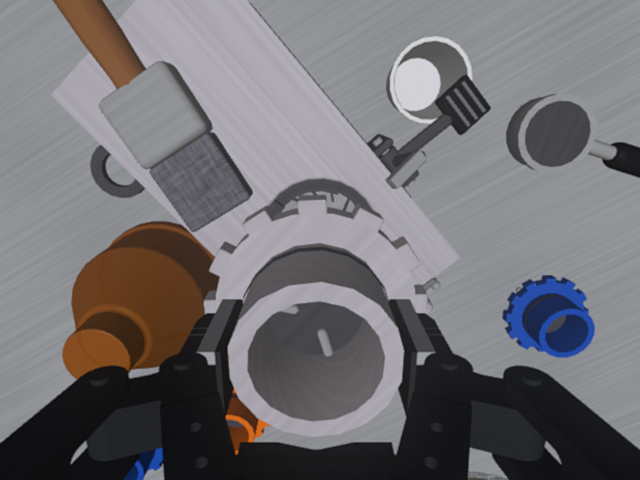

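View pics/s10.png

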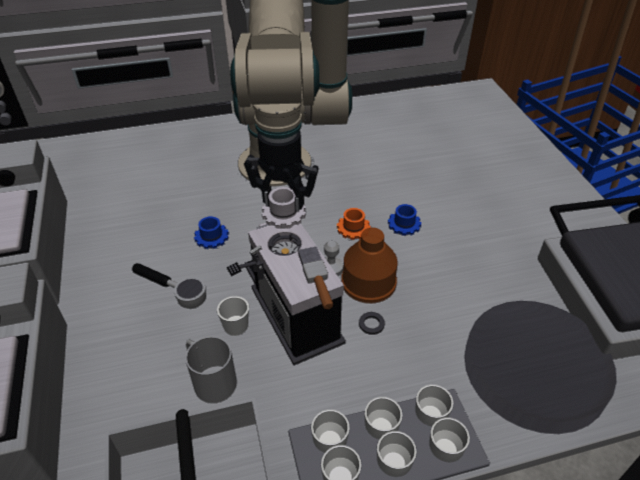

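The pictures show the carrier held level above the open bore, with its rim at z≈0.316, which is 80 mm up. The lever pad is at 0.170, still down, and the bystanders haven't moved.

```bash
python3 -c "
from station import workorder,r
print(workorder.sign_off(), r.state()['ee_pos'])"
```

```text
the job is handed in; nothing more can be done
the job is handed in; nothing more can be done
```

The carrier is off the grinder and held about 8 cm above its seat. I handed the job in at about 12 s of the 54 s; sign-off gives no verdict.

**What I did**
- **Lever:** I pressed it over with the shut fingers. The pad went from z = 0.187 to 0.170 m and stayed there after I backed off.
- **Carrier:** I gripped the throat at 50 N and tried counter-clockwise first. That bound at about 1.6 N·m, so the thread is left-handed. I then turned it clockwise, about 80–90° from the stop, and lifted it straight up.

**Last checks**
- **Height:** the throat rim is at 0.316 m, against 0.236 m when seated, so it is raised 80 mm.
- **Position:** the tool is within about 1 mm of the measured bore axis.
- **Hold:** the wrist force is −4.7 N, about the carrier's weight, and the arm is still.
- **Lever:** the pad is still at 0.170 m in the final wrist picture.
- **Other items:** nothing in the final wrist and scene pictures looks moved. I judged this by eye and did not measure it.

**Checks that disagreed or were weak**
- **Camera offsets:** the scene and top cameras placed the bore axis 3–5 mm away from the wrist camera's figure. I used the wrist figure because the fitted rim radius matched the known 27 mm.
- **Rim centre:** the last fit of the held rim came out too large (40 mm radius) because it also took in fingers and flange, so I ignored its centre.
- **Level:** a plane fit over the held flange gave an apparent tilt of about 5°, probably from the same mixed points. That is inside the 17° limit, and the picture looks level.

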